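# Open the safety cap of the cleaning-tablet tub

### The job

Open the tub of cleaning tablets that stands in the steel rack: squeeze the two side tabs of its safety cap inward, only as hard as needed, and keep them in while you turn the cap anticlockwise (seen from above) until it comes up against its stop, without forcing it. Then lift the cap straight off, leaving the tub seated in the rack, and set it down gently, right way up, in the shallow steel tray. Leave the two glasses, the price card and the scrubbing brush where they are.

Things in the scene. Friction and masses are not known exactly. Their poses are not given: they have to be found in the camera images.
- tub: square white plastic tub, 80 x 80 mm and 85 mm high to its flat shoulder, about 0.5 kg. Origin: centre of its underside, 2 mm above the counter; z up. It stands loosely in the rack's pocket, with 4 mm play on each side: it shifts, and turns up to about 6 degrees either way, before the pocket holds it
- tub_mouth (a point): centre of the rim of the tub's round neck, 113.5 mm above the tub's origin. The neck is 40 mm across and rises 28.5 mm from the shoulder. A ring pressed on it carries two bayonet lugs that hold the cap down and two ribs that stop its turn; the angle at which this ring sits differs from tub to tub and is hidden under the cap
- tub_collar (a point): point on the tub's axis at the top of its collar, 93 mm above the tub's origin. The collar is a ring 8 mm high on the shoulder around the neck, 61 mm inside and 74 mm outside diameter, with two notches (at the tub's +y and -y); the feet of the cap's tabs are caught in these notches until the tabs are squeezed in
- cap: grey round safety cap, 57 mm across and 34 mm high, about 75 g, with side tabs at its own +y and -y. Origin: on its axis at the skirt's lower edge, 88.5 mm above the tub's origin when closed; z up. Do not squeeze it with more than 50 N (20 to 40 N is ample) nor load it against the tub with more than 25 N. Pressed down it gives up to 3 mm. It is off the neck once it has risen 25 mm
- cap_grip (a point): point on the cap's axis midway between its tabs, 19 mm above the cap's origin. Pinch the tabs along the cap's y: 68 mm over both at rest, 59 mm when fully in. Each tab is a ribbed flat plate, 20 mm wide along the cap's x, from 8 to 30.5 mm above the cap's origin; keep the fingertips above the collar, whose top is 4.5 mm above the cap's origin
- cap_top (a point): centre of the cap's flat top, 34 mm above its origin. With both tabs in, the cap turns anticlockwise on the tub (friction under 0.15 N m) to a firm stop 20 to 75 degrees on, which must be felt; the tub first turns along until its pocket holds it. It is free only in the last 3 degrees, where a sprung disc in it lifts it 2 mm. Pressed on the stop it sticks: ease the turn back 2 degrees to lift
- tab_a (a joint): travel of the tab on the cap's +y side, in m: 0 out at rest, 0.0045 fully in, clear of its notch from about 0.0033. A spring pushes it out: 6 N to start it, about 13 N to clear the notch, 16 N fully in
- tab_b (a joint): the same for the tab on the cap's -y side: 0 out at rest, 0.0045 fully in
- rack: stainless steel rack screwed to the counter: two open pockets of 2 mm sheet with walls 45 mm high. Origin: on the counter under the centre of the square 88 mm pocket that holds the tub; the smaller second pocket, with the brush in it, lies towards its +x (the rack reaches from -46 to +113 mm in its x and 46 mm either side in its y)
- tray: shallow steel tray fixed on the counter, 150 mm (its x) by 200 mm (its y), rim 12 mm high, wall and floor 3 mm thick. Origin: centre of its underside; its inner floor is 3 mm above the origin
- glass_a: empty clear dessert glass, 64 mm across the rim, 85 mm high; origin centre of its underside. Leave alone
- glass_b: second empty clear dessert glass, 64 mm across the rim, 85 mm high; origin centre of its underside. Leave alone
- card: small blank price card in a clear foot, 70 mm wide, 56 mm high; origin centre of its underside. Leave alone
- brush: small scrubbing brush, 44 x 66 mm and 32 mm high, lying in the rack's second pocket; origin centre of its underside. Leave alone
Not all that is in view belongs to the job. What is meant by the tray is not red or turquoise, and is the larger of those in its own colour.

How it is judged (in metres and radians):
On the way, in this order (a step that is already met when the one before it is completed fails the run):
1. with both tabs held in, the cap is turned on its neck, past the collar that locks it (at least 14 degrees from the tub's own x axis) (value of joint each of tab_a, tab_b above 0.0025 m and angle between the x axis of cap and the x axis of tub, either way round above 0.25 rad and horizontal distance between cap and tub below 0.006 m and z of cap in the frame of tub below 0.1 m), for 0.1 s.
2. the cap is lifted clear above the neck (z of cap in the frame of tub above 0.118 m), for 0.05 s.
At the end, for the whole second after the job is handed in: The cap lies at rest flat on the tray's floor, right way up (within 0.08 rad), its centre within 45 mm of the tray's centre along the tray's x and 70 mm along its y; the open tub stands upright (within 0.05 rad) and fully down in the rack's pocket (within 3 mm) (x of cap in the frame of tray between -0.045 and 0.045 m and y of cap in the frame of tray between -0.07 and 0.07 m and z of cap in the frame of tray between 0 and 0.006 m and angle between cap's own z axis and vertical below 0.08 rad and linear speed of each of cap, tub below 0.02 m/s and z of tub in the frame of rack below 0.005 m and angle between tub's own z axis and vertical below 0.05 rad); the robot touches nothing.
It fails at once if the tub is pulled more than 6 mm up out of its seat in the rack or tipped more than 0.15 rad (z of tub in the frame of rack above 0.008 m or angle between tub's own z axis and vertical above 0.15 rad).
It fails at once if the cap is forced against the tub with more than 25 N (contact force between cap and tub above 25 N).
It fails at once if the cap is squeezed with more than 50 N on each side (100 N on both tabs together) (contact force between the fingers and cap above 100 N).
It fails at once if the cap is dropped or banged down on the tray (more than 30 N) (contact force between cap and tray above 30 N).
It fails at once if a glass, the price card or the brush is moved more than 20 mm (distance of any of glass_a, glass_b, card, brush from where it was at the start of the episode above 0.02 m).
It also fails if it takes over 72 s, if anything falls off the work surface, if the arm or the gripper's body presses on something with over 40 N, if the wrist force passes 120 N, or if a joint passes its speed limit or range.

### The arm

A 6-joint arm with a two-finger parallel gripper is mounted at the origin on the work surface. World frame = base frame: x ahead of the robot, y to its left, z up, the work surface at z = 0. Lengths are in mm, angles in rad, forces in N, time in s.
With the tool pointing down it reaches from about 375 to 975 mm from the base axis. Payload 3.8 kg.
Tool frame: the origin (TCP) lies midway between the tips of the shut fingers; the grasp point (between the pads) lies 19 mm behind it; z points along the fingers, y is the line along which they close (so a half turn about z gives the same grasp; the last joint's range is limited). The gripper opens to 85 mm and grips with 20 to 120 N. Pads are 22 mm wide; open, the fingers measure 114 mm over their backs; the gripper's body (76 mm by 85 mm) begins 54 mm behind the grasp point. The pads swing forward as they close: fully open they stand 13 mm farther back than shut.
Start: joints at [-1.349, 0.264, 1.604, -0, 1.274, -0.037], TCP at [172.741, -652.517, 231.28] pointing down, gripper open.
Joint ranges: [-2.63, 2.63], [-0.94, 2.18], [0.31, 2.57], [-1.31, 4.45], [0, 2.66], [-2.55, 2.55]. Speed limits (rad/s): [2.57, 2.57, 3.14, 3.14, 3.14, 3.14].

### API

Orientations are given as a unit quaternion [x, y, z, w].
In Python, from rig import readout, vision, arm gives the robot as it stands.
- The arm moves only by the tool apply_moves, never from a script. Its argument "targets" is a list that holds one entry, the list of rows, each a list of 7 numbers: the turn, a rotation vector about the tool's x, y, z in units of 2 rad (1.0 is 2 rad), then the shift along the tool's x, y, z in units of 100 mm (1.0 is 100 mm), then the opening, from 0 (shut) to 1 (fully open). A call has 1 to 5 rows; each row is the pose to reach, as a shift and turn from the pose commanded when the call began, along the tool's axes at that moment; what a row does not reach only later rows make up. A row lasts 1/12 s, in which the tool goes at most 41.7 mm and 7.16 degrees, less where a joint would pass 70% of its speed; a pose out of reach is approached as far as the arm can. A call with a number of a shift or a turn outside -1 to 1 is refused whole. A call with a gripper value outside its range is refused whole. The fingers move at their own pace and stop on an object; the grip force is fixed at half the most. Time passes only in rows, so rows that repeat a pose let the fingers close. It gives the time, the measured TCP pose, the force, the opening and the grip force at its end, in the units of the state.
- readout.observe(): the state, without advancing time (a new reading comes with each control period).
- vision.capture(name): name is "scene" or "top"; returns the picture (384x512x3 uint8, red, green, blue); there is no depth.
- vision.camera_params(name): a dict with "fovy" (degrees; the focal length in pixels is half the picture's height over the tangent of half this angle, whatever the lens; pixels are square), "cx", "cy" (the principal point, pixels), "k1" (the pictures are not rectified: a ray, as slopes to the right and down, at radius r is drawn at 1 + k1 r^2 times it, then the intrinsics apply), "R" (3x3) and "t" (3): a world point X has camera coordinates R X + t. Camera axes: x right, y down, z forward; pixel columns grow to the right and rows downward; lengths in mm; the calibration is good to about 2 mm. A picture is of the moment at which its call begins. camera_params takes no time and is no camera call.
- arm.finish_job(): hands the job in; it is judged then, once.
The state is a dict: "time": time; "joints": joint angles; "joint_velocities": joint speeds; "tau": joint torques, N m; "position": TCP position; "tcp_rot": TCP orientation; "force": force on the tool from outside, world axes, zero at the start; "wrist_torque": the same for the moment, N m; "opening": finger opening in mm; "gripper_force": force on a finger pad.
Only numpy, scipy, OpenCV 4.12 (cv2) and the standard library are available. Lean on these libraries where they do the work, as an engineer would, in place of code of your own. Each camera call takes 0.05 s, during which the arm holds its last target. There are 200 camera calls.

## Working session

There is one attempt and no reset: what is moved stays moved. The work goes in short steps, Python scripts to look and compute and a tool call to move; the robot and the scene stay as the last step left them, time stands still between calls to the robot, and variables do not carry over. Pictures are saved under pics/ and viewed, at most 10 in all, crops included, and the job is handed in when it is done.

Besides the shell and the picture viewer there is one more tool, called after ">>>" as a command line: name --argument value ..., lists and objects as JSON in quotes. apply_moves: Moves the arm, as the interface text tells. Shifts and turns lie within -1 to 1; 1 stands for 100 mm of shift or 2 rad of turn. Its arguments: {"type":"object","properties":{"targets":{"type":"array","items":{"type":"array","items":{"type":"array","items":{"type":"number","minimum":-1,"maximum":1}}}}},"required":["targets"]}

```bash
mkdir -p pics; ls; python3 - <<'E'
from rig import readout, vision, arm
import cv2, numpy as np
for n in("scene","top"):
    im=vision.capture(n); cv2.imwrite(f"pics/{n}0.png",im[...,::-1]); 
    p=vision.camera_params(n); print(n,{k:(np.round(v,4).tolist()) for k,v in p.items()})
a=cv2.imread("pics/scene0.png");b=cv2.imread("pics/top0.png")
print(readout.observe())
E
```

```text
pics
scene {'fovy': 42.8219, 'cx': 253.5367, 'cy': 186.137, 'k1': -0.1854, 'R': [[-0.401, 0.9161, 0.0011], [0.7356, 0.3227, -0.5957], [-0.546, -0.2381, -0.8032]], 't': [211.4591, -340.9937, 1765.6367]}
top {'fovy': 54.723, 'cx': 255.3626, 'cy': 190.3148, 'k1': -0.0583, 'R': [[0.0051, -0.9997, -0.0233], [-0.9887, -0.0015, -0.1498], [0.1497, 0.0238, -0.9884]], 't': [-2.1017, 559.3364, 1041.45]}
{'time': 0.1, 'joints': array([-1.34887566e+00,  2.64705896e-01,  1.60530465e+00, -3.54181577e-05,
        1.27368134e+00, -3.68890549e-02]), 'joint_velocities': array([ 0.00074317, -0.00082197, -0.0033322 , -0.00091011,  0.00138632,
       -0.0001643 ]), 'tau': array([-4.91469564e-04, -5.16707110e+01, -3.68589807e+01, -1.20379382e-04,
        6.27850561e-03,  6.22247427e-06]), 'position': array([ 172.59522586, -651.84926095,  230.0312962 ]), 'tcp_rot': array([ 9.91637651e-01,  1.29049089e-01, -1.13822973e-04, -1.04356404e-03]), 'force': array([ 0.56211589,  1.10538387, -0.07909608]), 'wrist_torque': array([ 0.0190492 ,  0.01049628, -0.00448978]), 'gripper_force': 0.0, 'opening': 85.38774572876076}
```

View pics/scene0.png

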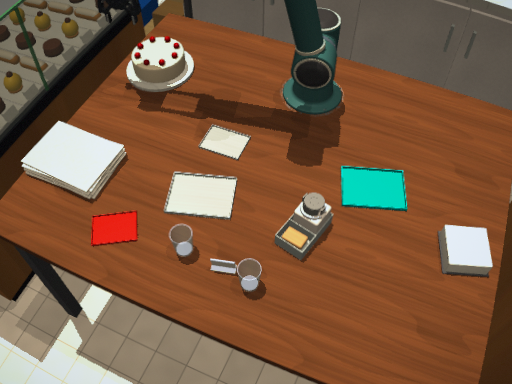

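View pics/top0.png

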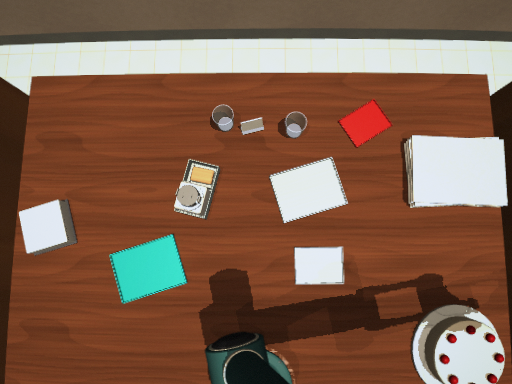

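Scene view: the tub in its rack is at (314,205) and the brush at (297,238). The glasses are at (180,240) and (249,275), the card at (223,267).

Tray candidates:

| Candidate | Scene pixel | Top pixel |
|---|---|---|
| large pale tray | (202,195) | (308,190) |
| small pale tray | (225,142) | (320,265) |
| red tray | (115,228) | (365,123) |
| turquoise tray | (374,188) | (148,268) |
| paper stack | (73,158) | (457,172) |
| white box | (467,250) | (47,226) |

My choice is the large pale tray. For the tub, the only candidates are the grey cap on the white square in the rack at top (189,195) and the white box, so it is the one in the rack.

```bash
cat > h.py <<'E'
import cv2, numpy as np
from scipy.spatial.transform import Rotation as Ro
from rig import readout, vision, arm
def K(p):
    f=192/np.tan(np.radians(p["fovy"])/2); return np.array([[f,0,p["cx"]],[0,f,p["cy"]],[0,0,1.]])
def ray(n,uv):
    p=vision.camera_params(n); D=np.array([p["k1"],0,0,0,0.])
    s=cv2.undistortPoints(np.array(uv,float).reshape(-1,1,2),K(p),D)[:,0]
    R=np.array(p["R"]);t=np.array(p["t"])
    return -R.T@t, np.c_[s,np.ones(len(s))]@R
def plane(n,uv,z):
    c,d=ray(n,uv); return c+d*((z-c[2])/d[:,2])[:,None]
def tri(u1,u2):
    c1,d1=ray("scene",u1);c2,d2=ray("top",u2);out=[]
    for a,b in zip(d1,d2):
        s=np.linalg.lstsq(np.c_[a,-b],c2-c1,rcond=None)[0]
        out.append(np.r_[(c1+a*s[0]+c2+b*s[1])/2,np.linalg.norm(c1+a*s[0]-c2-b*s[1])])
    return np.array(out)
def proj(n,X):
    p=vision.camera_params(n); return cv2.projectPoints(np.array(X,float).reshape(-1,1,3),cv2.Rodrigues(np.array(p["R"]))[0],np.array(p["t"],float),K(p),np.array([p["k1"],0,0,0,0.]))[0][:,0]
E
python3 - <<'E'
import cv2,numpy as np
a=cv2.imread("pics/scene0.png")[180:265,265:345];b=cv2.imread("pics/top0.png")[150:225,160:235]
f=lambda i:cv2.resize(i,(400,int(400*i.shape[0]/i.shape[1])),interpolation=cv2.INTER_CUBIC)
a,b=f(a),f(b);h=max(len(a),len(b))
o=np.zeros((h,800,3),np.uint8);o[:len(a),:400]=a;o[:len(b),400:]=b
cv2.imwrite("pics/crop1.png",o)
E
python3 - <<'E'
from h import *
# large pale tray quads
for n,(u,v) in (("scene",(202,195)),("top",(308,190))):
    g=cv2.imread(f"pics/{n}0.png"); hsv=cv2.cvtColor(g,cv2.COLOR_BGR2HSV)
    m=((hsv[...,1]<70)&(hsv[...,2]>120)).astype(np.uint8)
    _,L=cv2.connectedComponents(m); c=cv2.findContours((L==L[v,u]).astype(np.uint8),0,2)[0][0]
    q=cv2.approxPolyDP(c,8,True)[:,0]; print(n,q.tolist())
    P=plane(n,q,12); print(P.round(1).tolist(),np.linalg.norm(P-np.roll(P,1,0),axis=1).round(1)); print(P.mean(0))
E
```

```text
scene [[174, 172], [165, 211], [229, 217], [236, 178]]
[[531.7, -270.8, 12.0], [671.6, -223.5, 12.0], [613.8, -40.5, 12.0], [475.1, -82.2, 12.0]] [196.9 147.6 191.9 144.8]
[ 573.05068751 -154.23080629   12.        ]
top [[331, 157], [270, 175], [284, 222], [347, 203]]
[[666.6, -228.9, 12.0], [610.7, -43.5, 12.0], [469.1, -84.8, 12.0], [526.1, -272.9, 12.0]] [147.3 193.6 147.5 196.5]
[ 568.14531071 -157.54051457   12.        ]
```

View pics/crop1.png

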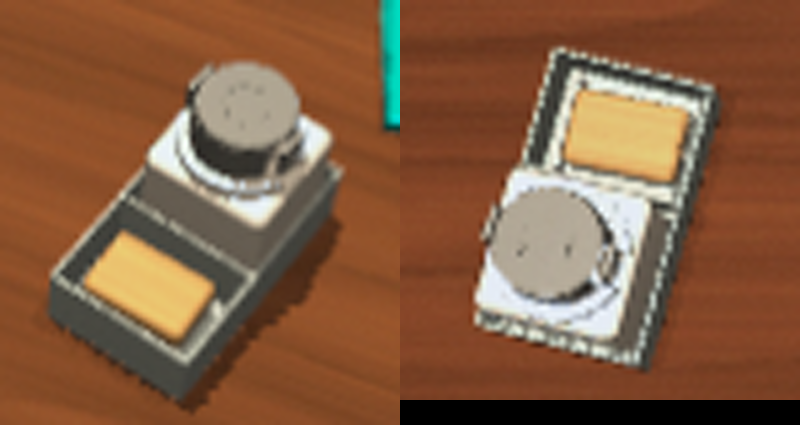

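The close crop confirms the choice: a grey round cap on a square white tub. Its tabs show at scene (306,196) and (323,211), and at top (177,192) and (199,199). The brush lies in the neighbouring pocket.

```bash
cat > cap.py <<'E'
from h import *
def captop(im,n,guess,r,lo=120,hi=205):
    g=im.astype(int)
    m=((g.max(2)>lo)&(g.max(2)<hi)&(g.max(2)-g.min(2)<50)).astype(np.uint8)
    k=np.zeros_like(m);cv2.circle(k,guess,r,1,-1);m&=k
    m=cv2.morphologyEx(m,cv2.MORPH_OPEN,np.ones((3,3),np.uint8))
    _,L=cv2.connectedComponents(m,connectivity=4); c=cv2.findContours((L==L[guess[1],guess[0]]).astype(np.uint8),0,1)[0][0]
    h=cv2.convexHull(c); return cv2.fitEllipse(h)
E
python3 - <<'E'
from cap import *
c={}
for n,gs in (("scene",(314,201)),("top",(188,195))):
    im=cv2.imread(f"pics/{n}0.png")
    print(n,im[gs[1],gs[0]-14:gs[0]+15].max(1).tolist()); 
    print(im[gs[1]-16:gs[1]+17,gs[0]].max(1).tolist())
    e=captop(im,n,gs,16); print(e); c[n]=e[0]
    # pixel size expected
print("tri",tri([c["scene"]],[c["top"]]))
# hand-picked points: tabs, top faces
print("tabs",tri([[305.8,194.5],[323,210]],[[176.9,191.0],[199,198]]))
# shoulder corners of tub (z 87) in crop px
S=np.array([[148,155],[253,228],[335,128]])/5+[265,180]
T=np.array([[480,312],[622,335],[655,192],[510,170]]);T=(T-[400,0])/5.333+[160,150]
for n,q in(("scene",S),("top",T)):
    P=plane(n,q,87);print(n,P.round(1).tolist());d=np.diff(P,axis=0);print(np.degrees(np.arctan2(d[:,1],d[:,0])).round(1),np.linalg.norm(d,axis=1).round(1),((P[0]+P[2])/2).round(1))
E
```

```text
scene [137, 136, 119, 91, 146, 177, 176, 176, 176, 175, 164, 177, 177, 176, 176, 175, 175, 175, 176, 175, 175, 175, 175, 174, 163, 133, 132, 130, 129]
[151, 147, 147, 143, 142, 146, 150, 160, 177, 175, 175, 165, 160, 175, 175, 176, 176, 177, 177, 177, 177, 177, 177, 175, 135, 52, 53, 53, 51, 52, 90, 155, 179]
((313.89971923828125, 200.67306518554688), (16.34086799621582, 21.535017013549805), 107.29931640625)
top [131, 118, 74, 146, 173, 176, 176, 177, 170, 170, 177, 178, 179, 179, 178, 178, 179, 170, 170, 181, 182, 182, 180, 163, 92, 94, 199, 240, 244]
[226, 224, 201, 196, 231, 239, 181, 177, 178, 178, 178, 179, 177, 178, 179, 180, 178, 178, 178, 182, 181, 182, 181, 178, 180, 184, 174, 102, 225, 245, 243, 228, 148]
((187.68984985351562, 195.48065185546875), (21.357343673706055, 22.16087532043457), 103.31802368164062)
tri [[5.33224780e+02 1.82530825e+02 1.18059449e+02 5.07731724e-01]]
tabs [[546.51094833 181.36765794 167.43290916  41.38761751]
 [525.43946475 185.7285635   62.89210851  51.90664749]]
scene [[565.8, 140.9, 87.0], [587.5, 210.4, 87.0], [506.9, 230.8, 87.0]]
[ 72.6 165.8] [72.8 83.2] [536.4 185.8  87. ]
top [[500.7, 223.5, 87.0], [488.9, 148.1, 87.0], [564.6, 132.6, 87.0], [576.4, 210.2, 87.0]]
[-98.9 -11.6  81.4] [76.3 77.3 78.5] [532.7 178.   87. ]
```

```bash
python3 - <<'E'
from cap import *
for n,gs in (("scene",(314,201)),("top",(188,195))):
    im=cv2.imread(f"pics/{n}0.png"); S=8
    x0,y0=gs[0]-20,gs[1]-20
    big=cv2.resize(im[y0:y0+40,x0:x0+40],None,fx=S,fy=S,interpolation=cv2.INTER_CUBIC).astype(int)
    m=((big.max(2)>150)&(big.max(2)<208)&(big.max(2)-big.min(2)<48)).astype(np.uint8)
    m=cv2.morphologyEx(m,cv2.MORPH_CLOSE,np.ones((17,17)));m=cv2.morphologyEx(m,cv2.MORPH_OPEN,cv2.getStructuringElement(2,(65,65)))
    _,L=cv2.connectedComponents(m);c=max(cv2.findContours((L==L[160,160]).astype(np.uint8),0,1)[0],key=len)
    e=cv2.fitEllipse(c); ctr=(np.array(e[0])+.5)/S-.5+[x0,y0]; print(n,ctr,np.array(e[1])/S,e[2])
    globals()[n]=ctr
    # predicted ellipse for disc of 28.5
    P=plane(n,[ctr],124.5)[0];a=np.linspace(0,6.283,60)
    q=proj(n,P+28.5*np.c_[np.cos(a),np.sin(a),0*a]).astype(np.float32);print(P.round(1),"pred",cv2.fitEllipse(q))
    P=plane(n,[ctr],118)[0];print(P.round(1))
print(tri([scene],[top]))
print("tabs",tri([[305.8,195.5],[323,211]],[[199,198],[176.9,191.5]]))
for z in (105,115): 
  print(plane("scene",[[305.8,195.5],[323,211]],z).round(0),plane("top",[[199,198],[176.9,191.5]],z).round(0))
E
```

```text
scene [314.22010422 200.62374878] [15.74404526 21.93347549] 107.83647155761719
[537.1 184.4 124.5] pred ((314.2142028808594, 200.7301483154297), (17.054786682128906, 20.987449645996094), 100.07176208496094)
[532.6 183.5 118. ]
top [188.76828575 194.58714485] [23.67860794 27.40039062] 120.75267028808594
[534.9 178.1 124.5] pred ((188.7832794189453, 194.6306915283203), (20.552867889404297, 21.176218032836914), 46.701961517333984)
[535.8 179.4 118. ]
[[534.70422486 181.47288607 119.39678455   4.96262043]]
tabs [[5.25738804e+02 1.53788426e+02 1.16482095e+02 5.18456167e+00]
 [5.46241515e+02 2.15451599e+02 1.04784297e+02 2.62556500e-01]]
[[516. 154. 105.]
 [546. 215. 105.]] [[528. 153. 105.]
 [546. 216. 105.]]
[[524. 156. 115.]
 [553. 216. 115.]] [[527. 152. 115.]
 [545. 213. 115.]]
```

```bash
python3 - <<'E'
from h import *
im=cv2.imread("pics/top0.png")[150:225,160:235];S=8
g=cv2.resize(im,None,fx=S,fy=S,interpolation=cv2.INTER_CUBIC).min(2).astype(int)
k=S/5.333
def run(p,q,nrm,thr,name,z,view="top",off=(160,150)):
    p,q=np.array(p)*k,np.array(q)*k;pts=[]
    for t in np.linspace(.12,.88,40):
        b=p+(q-p)*t
        # walk along normal from inside to outside, steepest drop
        s=np.arange(-22,23);X=(b+np.outer(s,nrm)).round().astype(int)
        v=g[X[:,1].clip(0,599),X[:,0].clip(0,599)].astype(float);d=v[6:]-v[:-6];i=d.argmin()+3;pts.append(X[i])
    pts=(np.array(pts)+.5)/S-.5+off
    P=plane(view,pts,z)[:,:2].astype(np.float32)
    vx,vy,x,y=cv2.fitLine(P,cv2.DIST_HUBER,0,.01,.01).ravel();r=(P-[x,y])@[-vy,vx]
    print(name,"ang %.1f"%(np.degrees(np.arctan2(vy,vx))%180),"rms %.2f"%np.std(r),"pt",x.round(1),y.round(1))
run([222,335],[255,192],[.97,.22],200,"tub right",87)
run([80,312],[222,335],[-.16,.98],200,"tub bottom",87)
run([110,170],[255,192],[.16,-.98],200,"tub top",87)
run([80,312],[95,250],[-.97,-.22],200,"tub left",87)
# brush & rack via colour
for n in("scene","top"):
    h=cv2.cvtColor(cv2.imread(f"pics/{n}0.png"),cv2.COLOR_BGR2HSV)
    roi=np.zeros(h.shape[:2],np.uint8)
    if n=="top": roi[155:190,185:220]=1
    else: roi[222:255,275:315]=1
    m=((h[...,0]>12)&(h[...,0]<25)&(h[...,2]>190)).astype(np.uint8)*roi
    c=max(cv2.findContours(m,0,1)[0],key=cv2.contourArea);B=cv2.boxPoints(cv2.minAreaRect(c));P=plane(n,B,35)[:,:2]
    d=np.diff(P,axis=0);print(n,"brush",P.mean(0).round(1),np.linalg.norm(d,axis=1).round(0),np.degrees(np.arctan2(d[:,1],d[:,0])).round(1))
    # rack dark outline
m=cv2.imread("pics/top0.png");
E
```

```text
tub right ang 166.1 rms 0.43 pt 528.2 143.2
tub bottom ang 75.8 rms 0.72 pt 495.1 186.5
tub top ang 83.0 rms 1.92 pt 575.8 169.6
tub left ang 166.4 rms 0.48 pt 519.3 225.4
scene brush [612.  160.9] [41. 65. 40.] [175.9  78.9  -5.4]
top brush [608.1 159.5] [43. 63. 43.] [ -10.6 -102.7  168.9]
```

Tub y axis is at 76° (three edges agree). The cap axis is near (535.5, 183). The two views differ by a constant (+5, +3) mm on both tray and cap, so I take the mean. With that offset removed, the cap top comes out at about 124 mm, as the text says. I'll move across at the present height now.

>>> apply_moves --targets '[[[0,0,0,0.235,-0.298,0,1],[0,0,0,0.47,-0.596,0,1],[0,0,0,0.705,-0.894,0,1]]]'

```text
time: 0.35
position: [217.9, -546.7, 230.0]
tcp_rot: [0.992, 0.128, -0.0, -0.001]
force: [0.4, -0.3, 0.5]
opening: 85.6
gripper_force: 0.0
```

>>> apply_moves --targets '[[[0,0,0,0.235,-0.298,0,1],[0,0,0,0.47,-0.596,0,1],[0,0,0,0.705,-0.894,0,1]]]'

```text
time: 0.6
position: [263.4, -441.5, 230.6]
tcp_rot: [0.992, 0.129, -0.0, -0.001]
force: [2.4, -0.2, 0.3]
opening: 85.2
gripper_force: 0.0
```

>>> apply_moves --targets '[[[0,0,0,0.235,-0.298,0,1],[0,0,0,0.47,-0.596,0,1],[0,0,0,0.705,-0.894,0,1]]]'

```text
time: 0.85
position: [308.6, -337.1, 230.8]
tcp_rot: [0.992, 0.129, -0.0, -0.0]
force: [0.3, -0.2, 0.3]
opening: 85.2
gripper_force: 0.0
```

>>> apply_moves --targets '[[[0,0,0,0.235,-0.298,0,1],[0,0,0,0.47,-0.596,0,1],[0,0,0,0.705,-0.894,0,1]]]'

```text
time: 1.1
position: [353.8, -232.8, 231.0]
tcp_rot: [0.992, 0.129, -0.0, -0.0]
force: [1.5, -0.3, 0.4]
opening: 85.4
gripper_force: 0.0
```

>>> apply_moves --targets '[[[0,0,0,0.235,-0.298,0,1],[0,0,0,0.47,-0.596,0,1],[0,0,0,0.705,-0.894,0,1]]]'

```text
time: 1.35
position: [399.1, -128.3, 231.1]
tcp_rot: [0.992, 0.129, 0.0, 0.0]
force: [1.2, -1.1, -0.0]
opening: 85.5
gripper_force: 0.0
```

>>> apply_moves --targets '[[[0,0,0,0.235,-0.298,0,1],[0,0,0,0.47,-0.596,0,1],[0,0,0,0.705,-0.894,0,1]]]'

```text
time: 1.6
position: [444.4, -23.7, 231.1]
tcp_rot: [0.992, 0.129, -0.0, 0.0]
force: [1.5, 0.8, -0.4]
opening: 85.5
gripper_force: 0.0
```

>>> apply_moves --targets '[[[0,0,0,0.235,-0.298,0,1],[0,0,0,0.47,-0.596,0,1],[0,0,0,0.705,-0.894,0,1]]]'

```text
time: 1.85
position: [489.7, 80.7, 231.0]
tcp_rot: [0.992, 0.129, -0.0, 0.0]
force: [0.5, -0.2, -0.1]
opening: 85.4
gripper_force: 0.0
```

>>> apply_moves --targets '[[[0,0,0,0.235,-0.298,0,1],[0,0,0,0.47,-0.596,0,1],[0,0,0,0.705,-0.894,0,1]]]'

```text
time: 2.1
position: [534.9, 185.1, 230.7]
tcp_rot: [0.992, 0.129, -0.0, 0.0]
force: [0.3, -0.8, 0.6]
opening: 85.4
gripper_force: 0.0
```

>>> apply_moves --targets '[[[0,0,0.05,0,0,0,1],[0,0,0.1,0,0,0,1],[0,0,0.15,0,0,0,1],[0,0,0.2,0,0,0,1],[0,0,0.251,0,0,0,1]]]'

```text
time: 2.52
position: [534.5, 183.3, 230.5]
tcp_rot: [0.992, -0.124, -0.001, 0.0]
force: [0.3, -0.2, 0.7]
opening: 85.5
gripper_force: 0.0
```

>>> apply_moves --targets '[[[0,0,0,0.01,0,0.3,1],[0,0,0,0.01,0,0.6,1],[0,0,0,0.01,0,0.85,1],[0,0,0,0.01,0,1,1],[0,0,0,0.01,0,1,1]]]'

```text
time: 2.93
position: [532.1, 181.8, 126.2]
tcp_rot: [0.993, -0.121, -0.004, 0.002]
force: [1.3, -0.9, 0.5]
opening: 85.2
gripper_force: 0.0
```

```bash
python3 - <<'E'
from h import *
s=readout.observe();p=s["position"];print(p,s["opening"]);Rt=Ro.from_quat(s["tcp_rot"]).as_matrix()
out=[]
for n,c in(("scene",(314,195)),("top",(190,195))):
    im=cv2.cvtColor(vision.capture(n),cv2.COLOR_RGB2BGR);cv2.imwrite(f"pics/{n}1.png",im)
    # predicted pad-tip inner points (open) and TCP
    pts=[p+Rt@[0,sg*42.5,-13] for sg in(1,-1)]+[p]
    print(n,proj(n,pts).round(1).tolist())
    out.append(cv2.resize(im[c[1]-40:c[1]+40,c[0]-40:c[0]+40],(400,400),interpolation=cv2.INTER_CUBIC))
cv2.imwrite("pics/crop2.png",np.hstack(out))
E
```

```text
[532.05172461 181.82014326 126.1733153 ] 85.23720583240487
scene [[301.5, 188.1], [327.7, 203.8], [314.0, 198.6]]
top [[201.5, 198.7], [171.1, 191.0], [187.2, 195.5]]
```

View pics/crop2.png

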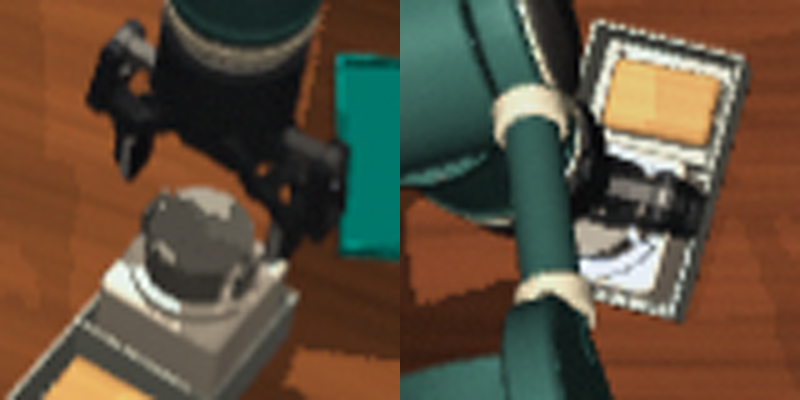

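Crop: the fingertips at scene (300,191) and (331,206) straddle the cap at (314,200), with clear room on both sides. The arm seems to be still settling, so I'll let it settle and descend part way.

>>> apply_moves --targets '[[[0,0,0,0,0,0,1],[0,0,0,0,0,0,1],[0,0,0,0,0,0,1]]]'

```text
time: 3.28
position: [537.1, 183.3, 133.1]
tcp_rot: [0.993, -0.121, 0.001, -0.001]
force: [-0.1, -0.9, 0.9]
opening: 85.2
gripper_force: 0.0
```

```bash
cat > go.py <<'E'
from h import *
import sys
t=np.array([float(v) for v in sys.argv[1:4]]);s=readout.observe();R=Ro.from_quat(s["tcp_rot"])
print(s["position"].round(1),"tool shift units",(R.inv().apply(t-s["position"])/100).round(3),"x yaw",np.degrees(np.arctan2(*R.as_matrix()[[1,0],0])).round(2),"zaxis",R.as_matrix()[:,2].round(4),s["joints"].round(3))
E
python3 go.py 535.5 183 94
```

```text
[537.1 183.3 133.1] tool shift units [-0.016  0.008  0.391] x yaw -13.94 zaxis [ 3.e-03  9.e-04 -1.e+00] [0.285 0.142 1.939 0.    1.057 2.099]
```

>>> apply_moves --targets '[[[0,0,0,0,0,0.1,1],[0,0,0,0,0,0.2,1],[0,0,0,0,0,0.28,1],[0,0,0,0,0,0.34,1],[0,0,0,0,0,0.37,1]]]'

```text
time: 3.7
position: [534.6, 182.6, 92.2]
tcp_rot: [0.993, -0.121, -0.001, 0.001]
force: [-1.3, 0.2, -0.1]
opening: 85.5
gripper_force: 0.0
```

>>> apply_moves --targets '[[[0,0,0,0,0,0,1],[0,0,0,0,0,0,1],[0,0,0,0,0,0,1],[0,0,0,0,0,0,1],[0,0,0,0,0,0,1]]]'

```text
time: 4.12
position: [536.3, 183.1, 94.8]
tcp_rot: [0.993, -0.121, 0.0, -0.0]
force: [1.0, -0.2, -0.0]
opening: 85.7
gripper_force: 0.0
```

```bash
python3 go.py 535.5 183 94;  python3 - <<'E'
from h import *
im=cv2.cvtColor(vision.capture("scene"),cv2.COLOR_RGB2BGR)
cv2.imwrite("pics/crop3.png",cv2.resize(im[160:235,274:354],(800,750)[:1]+(560,),interpolation=cv2.INTER_CUBIC))
print(readout.observe()["force"],readout.observe()["wrist_torque"])
E
```

```text
[536.3 183.1  94.8] tool shift units [-0.008  0.003  0.008] x yaw -13.94 zaxis [ 1.e-03  3.e-04 -1.e+00] [0.285 0.184 1.969 0.    0.987 2.099]
[-0.48345148  0.43060252  0.21609373] [-0.0241891   0.02481089 -0.01754527]
```

View pics/crop3.png

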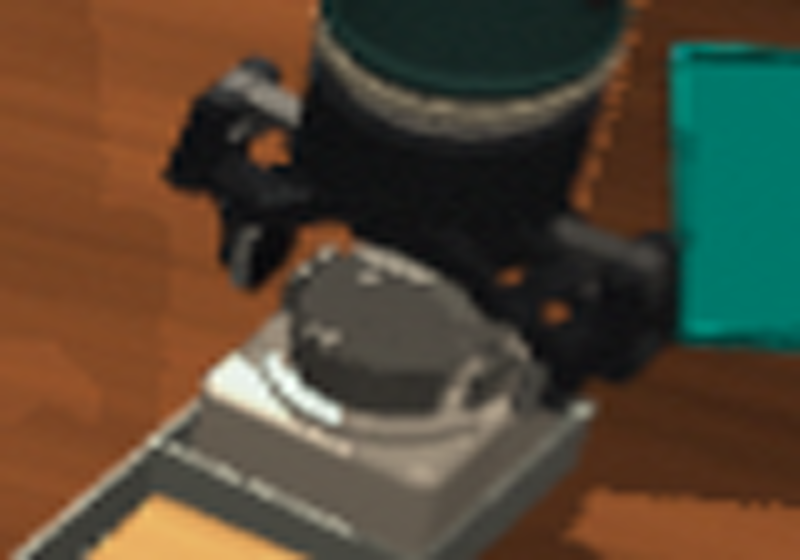

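The pads are on either side of the tabs (crop: left fingertip (240,280), right (560,390), cap between them). The fixed grip force of 60 N would exceed the limit, so I'll squeeze by opening, in small steps, watching the force.

>>> apply_moves --targets '[[[0,0,0,0,0,0,0.9],[0,0,0,0,0,0,0.82],[0,0,0,0,0,0,0.78],[0,0,0,0,0,0,0.76],[0,0,0,0,0,0,0.76]]]'

```text
time: 4.58
position: [536.1, 182.9, 94.6]
tcp_rot: [0.993, -0.121, 0.0, -0.0]
force: [-1.0, -1.1, 2.2]
opening: 64.9
gripper_force: 10.0
```

>>> apply_moves --targets '[[[0,0,0,0,0,0,0.75],[0,0,0,0,0,0,0.74],[0,0,0,0,0,0,0.74]]]'

```text
time: 4.83
position: [536.1, 183.0, 94.5]
tcp_rot: [0.993, -0.121, 0.0, -0.0]
force: [-0.6, -0.2, 1.9]
opening: 63.1
gripper_force: 11.8
```

>>> apply_moves --targets '[[[0,0,0,0,0,0,0.73],[0,0,0,0,0,0,0.72],[0,0,0,0,0,0,0.71],[0,0,0,0,0,0,0.71]]]'

```text
time: 5.17
position: [536.1, 182.9, 94.4]
tcp_rot: [0.993, -0.121, 0.0, -0.0]
force: [0.6, -1.4, 2.4]
opening: 61.1
gripper_force: 14.5
```

>>> apply_moves --targets '[[[0,0,0,0,0,0,0.7],[0,0,0,0,0,0,0.7],[0,0,0,0,0,0,0.7]]]'

```text
time: 5.42
position: [536.1, 183.0, 94.4]
tcp_rot: [0.993, -0.121, 0.0, -0.0]
force: [0.0, -1.2, 2.7]
opening: 60.0
gripper_force: 15.5
```

>>> apply_moves --targets '[[[0,0,0,0,0,0,0.69],[0,0,0,0,0,0,0.685],[0,0,0,0,0,0,0.685],[0,0,0,0,0,0,0.685]]]'

```text
time: 5.75
position: [536.1, 182.8, 94.6]
tcp_rot: [0.993, -0.121, 0.0, 0.0]
force: [0.1, -1.8, 5.7]
opening: 59.0
gripper_force: 23.5
```

>>> apply_moves --targets '[[[0,0,-0.017,0,0,0,0.685],[0,0,-0.035,0,0,0,0.685],[0,0,-0.052,0,0,0,0.685],[0,0,-0.07,0,0,0,0.685],[0,0,-0.07,0,0,0,0.685]]]'

```text
time: 6.17
position: [536.1, 183.2, 94.5]
tcp_rot: [0.999, -0.051, 0.0, -0.0]
force: [0.5, -0.2, 4.7]
opening: 58.7
gripper_force: 23.5
```

```bash
cat > st.py <<'E'
from h import *
s=readout.observe();R=Ro.from_quat(s["tcp_rot"]).as_matrix()
print("yaw %.2f"%np.degrees(np.arctan2(R[1,0],R[0,0])),"T",s["wrist_torque"].round(3),"F",s["force"].round(1),"pos",s["position"].round(1),"grip",round(s["gripper_force"],1),round(s["opening"],1),"tau6",s["tau"][5].round(3),"t",s["time"])
E
python3 st.py
```

```text
yaw -5.87 T [-0.225  0.058  0.044] F [ 0.5 -0.2  4.7] pos [536.1 183.2  94.5] grip 23.5 58.7 tau6 -0.342 t 6.1667
```

>>> apply_moves --targets '[[[0,0,-0.017,0,0,0,0.685],[0,0,-0.035,0,0,0,0.685],[0,0,-0.052,0,0,0,0.685],[0,0,-0.07,0,0,0,0.685],[0,0,-0.07,0,0,0,0.685]]]'

```text
time: 6.58
position: [536.0, 183.4, 94.5]
tcp_rot: [1.0, 0.018, 0.0, -0.0]
force: [0.2, 0.1, 5.6]
opening: 59.1
gripper_force: 23.5
```

```bash
python3 st.py
```

```text
yaw 2.12 T [-0.101  0.069 -0.021] F [0.2 0.1 5.6] pos [536.  183.4  94.5] grip 23.5 59.1 tau6 -0.319 t 6.5833
```

>>> apply_moves --targets '[[[0,0,-0.012,0,0,0,0.685],[0,0,-0.024,0,0,0,0.685],[0,0,-0.036,0,0,0,0.685],[0,0,-0.036,0,0,0,0.685]]]'

```text
time: 6.92
position: [535.9, 183.5, 94.5]
tcp_rot: [0.999, 0.054, 0.0, -0.0]
force: [-0.3, 0.1, 6.0]
opening: 59.1
gripper_force: 23.6
```

```bash
python3 st.py
```

```text
yaw 6.21 T [-0.05   0.081 -0.014] F [-0.3  0.1  6. ] pos [535.9 183.5  94.5] grip 23.6 59.1 tau6 -0.225 t 6.9167
```

>>> apply_moves --targets '[[[0,0,-0.012,0,0,0,0.685],[0,0,-0.024,0,0,0,0.685],[0,0,-0.024,0,0,0,0.685]]]'

```text
time: 7.17
position: [535.9, 183.5, 94.5]
tcp_rot: [0.997, 0.078, 0.0, -0.0]
force: [-0.5, 1.0, 4.7]
opening: 59.2
gripper_force: 23.6
```

```bash
python3 st.py
```

```text
yaw 8.96 T [-0.05   0.087  0.019] F [-0.5  1.   4.7] pos [535.9 183.5  94.5] grip 23.6 59.2 tau6 -0.224 t 7.1667
```

>>> apply_moves --targets '[[[0,0,-0.008,0,0,0,0.685],[0,0,-0.016,0,0,0,0.685],[0,0,-0.022,0,0,0,0.685],[0,0,-0.022,0,0,0,0.685]]]'

```text
time: 7.5
position: [535.9, 183.5, 94.5]
tcp_rot: [0.995, 0.1, 0.0, -0.0]
force: [0.0, 0.1, 4.4]
opening: 59.1
gripper_force: 23.7
```

```bash
python3 st.py
```

```text
yaw 11.46 T [-0.068  0.127 -0.01 ] F [0.  0.1 4.4] pos [535.9 183.5  94.5] grip 23.7 59.1 tau6 -0.135 t 7.5
```

>>> apply_moves --targets '[[[0,0,-0.01,0,0,0,0.685],[0,0,-0.02,0,0,0,0.685],[0,0,-0.027,0,0,0,0.685],[0,0,-0.027,0,0,0,0.685]]]'

```text
time: 7.83
position: [535.9, 183.5, 94.5]
tcp_rot: [0.992, 0.127, 0.0, -0.0]
force: [0.6, 0.2, 5.3]
opening: 59.0
gripper_force: 23.7
```

```bash
python3 st.py
```

```text
yaw 14.56 T [-0.058  0.072  0.01 ] F [0.6 0.2 5.3] pos [535.9 183.5  94.5] grip 23.7 59.0 tau6 -0.152 t 7.8333
```

>>> apply_moves --targets '[[[0,0,-0.01,0,0,0,0.685],[0,0,-0.02,0,0,0,0.685],[0,0,-0.027,0,0,0,0.685],[0,0,-0.027,0,0,0,0.685]]]'

```text
time: 8.17
position: [535.9, 183.5, 94.6]
tcp_rot: [0.988, 0.153, 0.0, -0.0]
force: [-0.5, 0.2, 5.2]
opening: 59.2
gripper_force: 23.7
```

```bash
python3 st.py
```

```text
yaw 17.65 T [-0.037  0.037 -0.069] F [-0.5  0.2  5.2] pos [535.9 183.5  94.6] grip 23.7 59.2 tau6 -0.152 t 8.1667
```

>>> apply_moves --targets '[[[0,0,-0.01,0,0,0,0.685],[0,0,-0.02,0,0,0,0.685],[0,0,-0.027,0,0,0,0.685],[0,0,-0.027,0,0,0,0.685]]]'

```text
time: 8.5
position: [535.9, 183.5, 94.5]
tcp_rot: [0.984, 0.18, 0.0, -0.0]
force: [-0.0, -0.7, 4.8]
opening: 58.9
gripper_force: 23.7
```

```bash
python3 st.py
```

```text
yaw 20.75 T [-0.032  0.025 -0.047] F [-0.  -0.7  4.8] pos [535.9 183.5  94.5] grip 23.7 58.9 tau6 -0.151 t 8.5
```

>>> apply_moves --targets '[[[0,0,-0.01,0,0,0,0.685],[0,0,-0.02,0,0,0,0.685],[0,0,-0.027,0,0,0,0.685],[0,0,-0.027,0,0,0,0.685]]]'

```text
time: 8.83
position: [535.9, 183.5, 94.5]
tcp_rot: [0.978, 0.207, 0.0, -0.0]
force: [-0.9, 0.8, 5.5]
opening: 59.0
gripper_force: 23.7
```

```bash
python3 st.py
```

```text
yaw 23.84 T [-0.069  0.086 -0.002] F [-0.9  0.8  5.5] pos [535.9 183.5  94.5] grip 23.7 59.0 tau6 -0.151 t 8.8333
```

>>> apply_moves --targets '[[[0,0,-0.01,0,0,0,0.685],[0,0,-0.02,0,0,0,0.685],[0,0,-0.027,0,0,0,0.685],[0,0,-0.027,0,0,0,0.685]]]'

```text
time: 9.17
position: [535.9, 183.5, 94.5]
tcp_rot: [0.973, 0.233, 0.0, -0.0]
force: [-1.3, 0.3, 4.6]
opening: 58.7
gripper_force: 23.7
```

```bash
python3 st.py
```

```text
yaw 26.93 T [-0.07   0.056 -0.025] F [-1.3  0.3  4.6] pos [535.9 183.5  94.5] grip 23.7 58.7 tau6 -0.151 t 9.1667
```

>>> apply_moves --targets '[[[0,0,-0.01,0,0,0,0.685],[0,0,-0.02,0,0,0,0.685],[0,0,-0.027,0,0,0,0.685],[0,0,-0.027,0,0,0,0.685]]]'

```text
time: 9.5
position: [535.9, 183.5, 94.6]
tcp_rot: [0.966, 0.259, 0.0, -0.001]
force: [-0.9, -0.3, 4.5]
opening: 58.8
gripper_force: 24.2
```

```bash
python3 st.py
```

```text
yaw 30.00 T [ 0.009  0.084 -0.192] F [-0.9 -0.3  4.5] pos [535.9 183.5  94.6] grip 24.2 58.8 tau6 -0.301 t 9.5
```

>>> apply_moves --targets '[[[0,0,-0.004,0,0,0,0.685],[0,0,-0.006,0,0,0,0.685],[0,0,-0.006,0,0,0,0.685]]]'

```text
time: 9.75
position: [535.9, 183.5, 94.6]
tcp_rot: [0.964, 0.264, 0.0, -0.001]
force: [0.4, 0.8, 5.1]
opening: 58.8
gripper_force: 24.2
```

```bash
python3 st.py
```

```text
yaw 30.66 T [-0.028  0.058 -0.199] F [0.4 0.8 5.1] pos [535.9 183.5  94.6] grip 24.2 58.8 tau6 -0.228 t 9.75
```

>>> apply_moves --targets '[[[0,0,-0.004,0,0,0,0.685],[0,0,-0.008,0,0,0,0.685],[0,0,-0.008,0,0,0,0.685]]]'

```text
time: 10.0
position: [535.9, 183.5, 94.5]
tcp_rot: [0.962, 0.272, 0.0, -0.0]
force: [-1.0, -0.0, 6.0]
opening: 59.1
gripper_force: 24.2
```

```bash
python3 st.py
```

```text
yaw 31.59 T [-0.059  0.044 -0.184] F [-1. -0.  6.] pos [535.9 183.5  94.5] grip 24.2 59.1 tau6 -0.255 t 10.0
```

>>> apply_moves --targets '[[[0,0,-0.004,0,0,0,0.685],[0,0,-0.009,0,0,0,0.685],[0,0,-0.009,0,0,0,0.685]]]'

```text
time: 10.25
position: [535.9, 183.5, 94.6]
tcp_rot: [0.96, 0.281, 0.0, -0.0]
force: [0.3, 0.2, 5.3]
opening: 59.0
gripper_force: 24.2
```

```bash
python3 st.py; python3 - <<'E'
from h import *
im=cv2.cvtColor(vision.capture("scene"),cv2.COLOR_RGB2BGR)
a=cv2.imread("pics/scene0.png")
f=lambda i:cv2.resize(i[180:255,274:344],(400,429),interpolation=cv2.INTER_CUBIC)
cv2.imwrite("pics/crop4.png",np.hstack([f(a),f(im)]))
E
```

```text
yaw 32.62 T [-0.075  0.086 -0.233] F [0.3 0.2 5.3] pos [535.9 183.5  94.6] grip 24.2 59.0 tau6 -0.269 t 10.25
```

View pics/crop4.png

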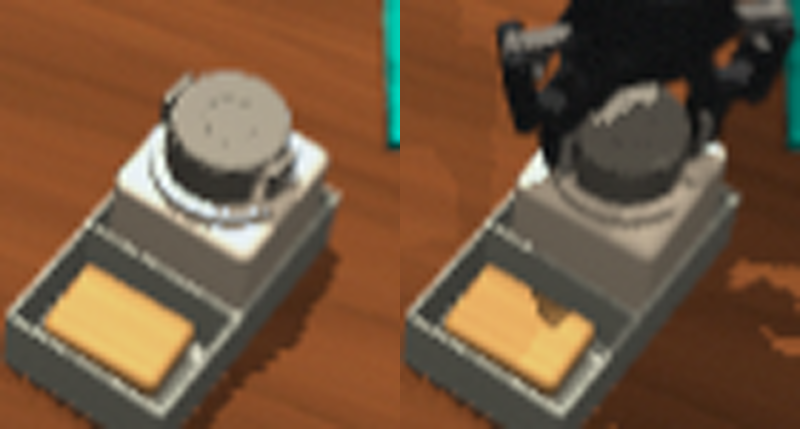

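The tub is seated and the cap has turned clearly; the tub's front edge, from (515,183) to (635,260), has hardly turned. The torque has risen and I am still feeling for the firm stop.

>>> apply_moves --targets '[[[0,0,-0.004,0,0,0,0.685],[0,0,-0.009,0,0,0,0.685],[0,0,-0.013,0,0,0,0.685],[0,0,-0.013,0,0,0,0.685]]]'

```text
time: 10.63
position: [536.0, 183.5, 94.6]
tcp_rot: [0.956, 0.293, 0.0, -0.0]
force: [-1.1, 0.5, 5.6]
opening: 59.1
gripper_force: 24.2
```

```bash
python3 st.py
```

```text
yaw 34.10 T [-0.052  0.072 -0.231] F [-1.1  0.5  5.6] pos [536.  183.5  94.6] grip 24.2 59.1 tau6 -0.285 t 10.6333
```

>>> apply_moves --targets '[[[0,0,-0.004,0,0,0,0.685],[0,0,-0.009,0,0,0,0.685],[0,0,-0.013,0,0,0,0.685],[0,0,-0.013,0,0,0,0.685]]]'

```text
time: 10.97
position: [535.9, 183.3, 94.5]
tcp_rot: [0.952, 0.305, 0.0, -0.0]
force: [-1.5, -0.4, 5.6]
opening: 59.3
gripper_force: 24.7
```

```bash
python3 st.py
```

```text
yaw 35.57 T [-0.081  0.024 -0.335] F [-1.5 -0.4  5.6] pos [535.9 183.3  94.5] grip 24.7 59.3 tau6 -0.414 t 10.9667
```

>>> apply_moves --targets '[[[0,0,-0.004,0,0,0,0.685],[0,0,-0.004,0,0,0,0.685]]]'

```text
time: 11.13
position: [536.0, 183.3, 94.6]
tcp_rot: [0.951, 0.309, 0.0, -0.0]
force: [0.5, -0.1, 5.0]
opening: 59.1
gripper_force: 24.8
```

```bash
python3 st.py
```

```text
yaw 36.02 T [-0.142  0.03  -0.422] F [ 0.5 -0.1  5. ] pos [536.  183.3  94.6] grip 24.8 59.1 tau6 -0.447 t 11.1333
```

Torque climbs steeply now (0.23, 0.34, 0.42 N m), so this is the firm stop. I'll ease back 2° and start the lift gently.

>>> apply_moves --targets '[[[0,0,0.008,0,0,0,0.685],[0,0,0.0175,0,0,0,0.685],[0,0,0.0175,0,0,0,0.685]]]'

```text
time: 11.38
position: [536.1, 183.3, 94.6]
tcp_rot: [0.956, 0.293, 0.0, -0.0]
force: [-1.1, 0.3, 5.9]
opening: 59.1
gripper_force: 23.9
```

```bash
python3 st.py
```

```text
yaw 34.03 T [-0.097 -0.063 -0.158] F [-1.1  0.3  5.9] pos [536.1 183.3  94.6] grip 23.9 59.1 tau6 0.082 t 11.3833
```

>>> apply_moves --targets '[[[0,0,0,0,0,-0.01,0.685],[0,0,0,0,0,-0.02,0.685],[0,0,0,0,0,-0.03,0.685],[0,0,0,0,0,-0.03,0.685]]]'

```text
time: 11.72
position: [535.5, 183.0, 96.8]
tcp_rot: [0.956, 0.293, -0.0, -0.0]
force: [0.7, -0.0, -0.8]
opening: 59.1
gripper_force: 23.0
```

```bash
python3 st.py
```

```text
yaw 34.12 T [ 0.087 -0.193 -0.142] F [ 0.7 -0.  -0.8] pos [535.5 183.   96.8] grip 23.0 59.1 tau6 -0.126 t 11.7167
```

>>> apply_moves --targets '[[[0,0,0,0,0,-0.01,0.685],[0,0,0,0,0,-0.02,0.685],[0,0,0,0,0,-0.02,0.685]]]'

```text
time: 11.97
position: [535.4, 182.9, 99.0]
tcp_rot: [0.956, 0.293, -0.001, -0.0]
force: [0.5, 0.4, -1.0]
opening: 59.0
gripper_force: 22.8
```

```bash
python3 st.py
```

```text
yaw 34.13 T [ 0.034 -0.068 -0.135] F [ 0.5  0.4 -1. ] pos [535.4 182.9  99. ] grip 22.8 59.0 tau6 -0.095 t 11.9667
```

The lift force is only the cap's weight (−1 N), so it is free. I'll lift it straight off.

>>> apply_moves --targets '[[[0,0,0,0,0,-0.05,0.685],[0,0,0,0,0,-0.1,0.685],[0,0,0,0,0,-0.15,0.685],[0,0,0,0,0,-0.2,0.685],[0,0,0,0,0,-0.26,0.685]]]'

```text
time: 12.38
position: [535.9, 183.0, 126.1]
tcp_rot: [0.956, 0.294, 0.0, 0.0]
force: [-1.1, 0.4, -0.9]
opening: 59.2
gripper_force: 22.7
```

>>> apply_moves --targets '[[[0,0,0,0,0,-0.08,0.685],[0,0,0,0,0,-0.16,0.685],[0,0,0,0,0,-0.25,0.685],[0,0,0,0,0,-0.35,0.685],[0,0,0,0,0,-0.35,0.685]]]'

```text
time: 12.8
position: [537.7, 183.5, 163.5]
tcp_rot: [0.956, 0.294, 0.002, 0.0]
force: [0.7, -0.8, -0.6]
opening: 58.6
gripper_force: 22.7
```

```bash
python3 st.py; python3 go.py 571 -156 155;  python3 - <<'E'
from h import *
im=cv2.cvtColor(vision.capture("scene"),cv2.COLOR_RGB2BGR)
cv2.imwrite("pics/crop5.png",cv2.resize(im[150:255,264:354],(514,600),interpolation=cv2.INTER_CUBIC))
E
```

```text
yaw 34.14 T [-0.008 -0.006  0.017] F [ 0.7 -0.8 -0.6] pos [537.7 183.5 163.5] grip 22.7 58.6 tau6 0.001 t 12.8
[537.7 183.5 163.5] tool shift units [-1.63   2.997  0.082] x yaw 34.14 zaxis [ 0.0046  0.0013 -1.    ] [0.285 0.113 1.912 0.    1.112 1.26 ]
```

View pics/crop5.png

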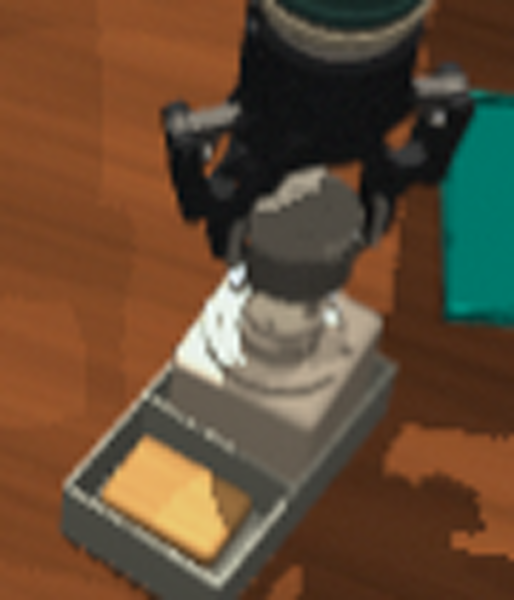

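The cap is clear of the neck, which shows at (285,320), and the tub stays seated in the rack. I'll carry the cap to the tray.

>>> apply_moves --targets '[[[0,0,0,-0.05,0.09,0,0.685],[0,0,0,-0.16,0.3,0,0.685],[0,0,0,-0.28,0.52,0,0.685],[0,0,0,-0.41,0.75,0,0.685]]]'

```text
time: 13.18
position: [543.4, 96.7, 159.4]
tcp_rot: [0.956, 0.294, -0.001, 0.0]
force: [0.5, -0.5, -1.1]
opening: 59.3
gripper_force: 22.7
```

>>> apply_moves --targets '[[[0,0,0,-0.14,0.25,0,0.685],[0,0,0,-0.27,0.5,0,0.685],[0,0,0,-0.41,0.75,0,0.685]]]'

```text
time: 13.43
position: [551.4, 10.9, 159.4]
tcp_rot: [0.956, 0.294, -0.001, -0.0]
force: [0.1, 0.2, -0.6]
opening: 58.6
gripper_force: 22.7
```

>>> apply_moves --targets '[[[0,0,0,-0.14,0.25,0,0.685],[0,0,0,-0.27,0.5,0,0.685],[0,0,0,-0.41,0.75,0,0.685]]]'

```text
time: 13.68
position: [559.5, -74.2, 159.4]
tcp_rot: [0.956, 0.293, -0.001, -0.0]
force: [0.1, -0.7, -0.6]
opening: 59.2
gripper_force: 22.7
```

>>> apply_moves --targets '[[[0,0,0,-0.14,0.25,0,0.685],[0,0,0,-0.27,0.5,0,0.685],[0,0,0,-0.36,0.67,0,0.685],[0,0,0,-0.4,0.75,0,0.685],[0,0,0,-0.4,0.75,0,0.685]]]'

```text
time: 14.1
position: [568.8, -158.9, 159.5]
tcp_rot: [0.956, 0.292, -0.001, -0.0]
force: [0.7, 1.1, -1.1]
opening: 59.0
gripper_force: 22.7
```

>>> apply_moves --targets '[[[0,0,0,0,0,0.15,0.685],[0,0,0,0,0,0.35,0.685],[0,0,0,0,0,0.6,0.685],[0,0,0,0,0,0.8,0.685],[0,0,0,0,0,1,0.685]]]'

```text
time: 14.52
position: [568.5, -155.2, 58.8]
tcp_rot: [0.956, 0.294, -0.0, -0.001]
force: [-0.7, 0.1, -1.3]
opening: 58.8
gripper_force: 22.7
```

>>> apply_moves --targets '[[[0,0,0,0,0,0.1,0.685],[0,0,0,0,0,0.18,0.685],[0,0,0,0,0,0.23,0.685],[0,0,0,0,0,0.25,0.685],[0,0,0,0,0,0.25,0.685]]]'

```text
time: 14.93
position: [569.7, -156.7, 35.6]
tcp_rot: [0.956, 0.294, 0.0, 0.0]
force: [-0.3, 0.7, -0.1]
opening: 59.1
gripper_force: 22.7
```

```bash
python3 st.py; python3 go.py 571 -156 9;  python3 - <<'E'
from h import *
o=[]
for n,x,y in(("scene",202,195),("top",308,190)):
    im=cv2.cvtColor(vision.capture(n),cv2.COLOR_RGB2BGR)
    o.append(cv2.resize(im[y-50:y+50,x-50:x+50],(400,400),interpolation=cv2.INTER_CUBIC))
cv2.imwrite("pics/crop6.png",np.hstack(o))
E
```

```text
yaw 34.15 T [ 0.003 -0.012  0.024] F [-0.3  0.7 -0.1] pos [ 569.7 -156.7   35.6] grip 22.7 59.1 tau6 0.002 t 14.9333
[ 569.7 -156.7   35.6] tool shift units [0.014 0.001 0.266] x yaw 34.15 zaxis [ 6.e-04 -1.e-04 -1.e+00] [-0.311  0.3    1.952  0.     0.889  0.664]
```

View pics/crop6.png

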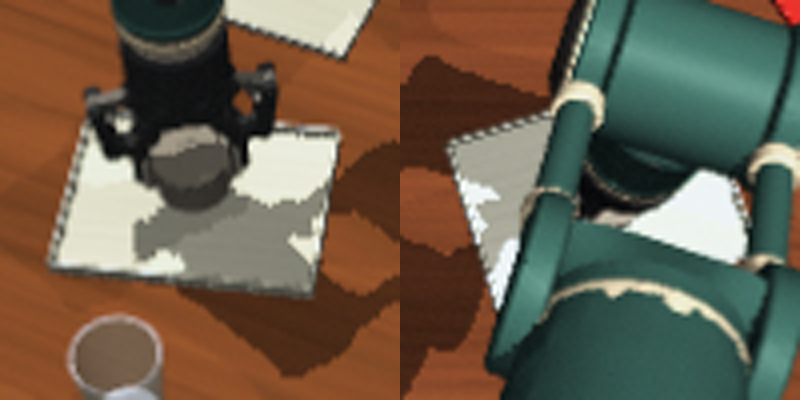

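The held cap, at crop (190,165), is over the middle of the large pale tray. I'll lower it slowly now.

>>> apply_moves --targets '[[[0,0,0,0.01,0,0.05,0.685],[0,0,0,0.01,0,0.11,0.685],[0,0,0,0.01,0,0.17,0.685],[0,0,0,0.01,0,0.2,0.685],[0,0,0,0.01,0,0.21,0.685]]]'

```text
time: 15.45
position: [569.2, -156.0, 13.0]
tcp_rot: [0.956, 0.293, -0.001, -0.001]
force: [0.1, 0.4, -1.0]
opening: 58.9
gripper_force: 22.7
```

>>> apply_moves --targets '[[[0,0,0,0,0,0.01,0.685],[0,0,0,0,0,0.02,0.685],[0,0,0,0,0,0.03,0.685],[0,0,0,0,0,0.03,0.685]]]'

```text
time: 15.78
position: [570.2, -156.3, 11.2]
tcp_rot: [0.956, 0.294, 0.0, 0.0]
force: [0.1, 0.5, -0.4]
opening: 58.7
gripper_force: 22.7
```

>>> apply_moves --targets '[[[0,0,0,0,0,0.007,0.685],[0,0,0,0,0,0.014,0.685],[0,0,0,0,0,0.014,0.685]]]'

```text
time: 16.03
position: [570.4, -156.3, 10.3]
tcp_rot: [0.956, 0.293, 0.0, 0.0]
force: [-0.1, 0.1, 0.2]
opening: 58.9
gripper_force: 23.0
```

>>> apply_moves --targets '[[[0,0,0,0,0,0.007,0.685],[0,0,0,0,0,0.01,0.685],[0,0,0,0,0,0.01,0.685]]]'

```text
time: 16.28
position: [570.5, -156.3, 10.1]
tcp_rot: [0.956, 0.294, 0.0, 0.0]
force: [-3.0, 1.8, 7.5]
opening: 58.8
gripper_force: 24.9
```

```bash
python3 st.py
```

```text
yaw 34.14 T [ 0.116  0.352 -0.009] F [-3.   1.8  7.5] pos [ 570.5 -156.3   10.1] grip 24.9 58.8 tau6 -0.013 t 16.2833
```

Contact with the tray floor at 7.5 N. I'll ease up slightly, then release.

>>> apply_moves --targets '[[[0,0,0,0,0,-0.006,0.685],[0,0,0,0,0,-0.006,0.72],[0,0,0,0,0,-0.006,0.77],[0,0,0,0,0,-0.006,0.85],[0,0,0,0,0,-0.006,1]]]'

```text
time: 16.7
position: [570.1, -156.2, 9.2]
tcp_rot: [0.956, 0.294, -0.0, -0.0]
force: [-0.1, 0.1, -0.1]
opening: 82.2
gripper_force: 0.0
```

>>> apply_moves --targets '[[[0,0,0,0,0,0,1],[0,0,0,0,0,0,1],[0,0,0,0,0,0,1]]]'

```text
time: 16.95
position: [570.2, -156.3, 9.4]
tcp_rot: [0.956, 0.293, -0.0, -0.0]
force: [0.3, -0.4, 0.7]
opening: 85.8
gripper_force: 0.0
```

>>> apply_moves --targets '[[[0,0,0,0,0,-0.05,1],[0,0,0,0,0,-0.15,1],[0,0,0,0,0,-0.35,1],[0,0,0,0,0,-0.65,1],[0,0,0,0,0,-1,1]]]'

```text
time: 17.37
position: [568.5, -155.8, 109.4]
tcp_rot: [0.956, 0.294, -0.002, -0.001]
force: [-0.0, 0.4, 0.8]
opening: 85.5
gripper_force: 0.0
```

>>> apply_moves --targets '[[[0,0,0,-0.3,0.3,-0.1,1],[0,0,0,-0.5,0.5,-0.2,1],[0,0,0,-0.7,0.7,-0.3,1],[0,0,0,-0.9,0.9,-0.4,1]]]'

```text
time: 17.7
position: [546.2, -282.6, 151.8]
tcp_rot: [0.956, 0.294, 0.001, 0.001]
force: [0.6, -0.3, -0.2]
opening: 85.5
gripper_force: 0.0
```

>>> apply_moves --targets '[[[0,0,0,0.1,0.3,0,1],[0,0,0,0.1,0.6,0,1],[0,0,0,0.1,0.95,0,1],[0,0,0,0.1,0.95,0,1],[0,0,0,0.1,0.95,0,1]]]'

```text
time: 18.12
position: [608.4, -355.8, 150.0]
tcp_rot: [0.956, 0.293, 0.0, 0.0]
force: [0.2, 0.9, 0.1]
opening: 85.5
gripper_force: 0.0
```

```bash
python3 st.py; python3 - <<'E'
from h import *
im=cv2.cvtColor(vision.capture("scene"),cv2.COLOR_RGB2BGR); t=cv2.cvtColor(vision.capture("top"),cv2.COLOR_RGB2BGR)
a=cv2.resize(im[130:300,140:350],(420,340),interpolation=cv2.INTER_CUBIC);b=cv2.resize(t[90:250,165:355],(380,320),interpolation=cv2.INTER_CUBIC)
o=np.zeros((340,800,3),np.uint8);o[:,:420]=a;o[:320,420:]=b;cv2.imwrite("pics/end.png",o)
E
```

```text
yaw 34.05 T [-0.011  0.006  0.023] F [0.2 0.9 0.1] pos [ 608.4 -355.8  150. ] grip 0.0 85.5 tau6 -0.03 t 18.1167
```

View pics/end.png

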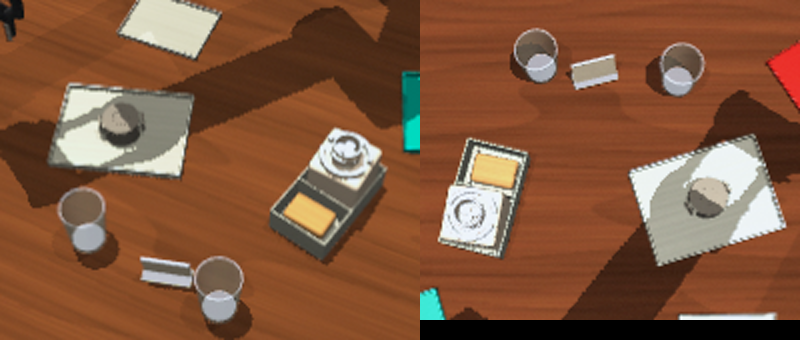

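The cap lies flat, right way up, in the middle of the large pale tray (left panel (121,122), right panel (709,197)). The open tub stands in its rack, and the glasses, card and brush have not moved. The gripper is clear of everything, so I'm handing the job in.

```bash
python3 -c "
from rig import arm; print(arm.finish_job())"
```

```text
the job is handed in; nothing more can be done
None
```

The cap is off and lies flat, right way up, in the steel tray, the tub is still seated in its rack, nothing else was moved, and the job was handed in at about 18 s (no verdict was returned).

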